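# Hang the slab-roller handwheel on the gated J-hook

### The arm

A 6-joint arm with a two-finger parallel gripper is mounted at the origin on the work surface. World frame = base frame: x ahead of the robot, y to its left, z up, the work surface at z = 0. Lengths are in m, angles in degrees, forces in N, time in s.
With the tool pointing down it reaches from about 0.325 to 0.775 m from the base axis. Payload 5.5 kg.
Tool frame: the origin (TCP) lies midway between the tips of the shut fingers; the grasp point (between the pads) lies 19 mm behind it; z points along the fingers, y is the direction in which the jaws open and shut (so a half turn about z gives the same grasp; the last joint's range is limited). The gripper opens to 88 mm and grips with 3 to 60 N. Pads are 20 mm wide; open, the fingers measure 115 mm over their backs; the gripper's body (75 mm by 178 mm) begins 61 mm behind the grasp point.
Start: joints at [-71.087, 5.22, 70.514, -0, 104.267, -3.249], TCP at [0.226, -0.556, 0.223] pointing down, gripper open.
Joint ranges: [-164.24, 164.24], [-49.07, 125.15], [9.68, 141.18], [-86.29, 266.29], [3.28, 154.24], [-151.56, 151.56]. Speed limits (degrees/s): [147.25, 147.25, 172.46, 180, 180, 180].

### API

Orientations are given as a 3x3 rotation matrix whose columns are the frame's x, y, z axes.
In Python, from rig import * gives the robot as it stands.
- The arm moves only by the tool send_rows, never from a script. Its argument "plan" is a list of rows, each a list of 7 numbers: the shift along the tool's x, y, z in mm, then the turn, a rotation vector about the tool's x, y, z in rad, then the opening, from -1 (shut) to 1 (fully open), so that 0 is half open. In form: [[x, y, z, rx, ry, rz, gripper], ...]. A call has 1 to 10 rows; each row shifts and turns the commanded pose from where the row before left it, along the tool's axes as they then stand; what a row does not reach is not made up. A row lasts 1/8 s, in which the tool goes at most 62.5 mm and 10.7 degrees, less where a joint would pass 70% of its speed; a pose out of reach is approached as far as the arm can. A call with a gripper value outside its range is refused whole. The fingers move at their own pace and stop on an object; "grip_force" is the grip in N (left out, the last holds). Time passes only in rows, so rows that do not move let the fingers close. It gives the time, the measured TCP pose, the force and the opening at its end, in the units of the state.
- get_obs(): the state, without advancing time (a new reading comes with each control period).
- capture(name): name is "scene" or "side" or "wrist"; returns (picture, depth): 420x560x3 uint8, red, green, blue; 420x560 float32, m along the optical axis (not along the pixel's ray), 0 where there is no reading.
- get_calibration(name): a dict with "K" (3x3 intrinsics, pixels), "R" (3x3) and "t" (3): a world point X has camera coordinates R X + t. Camera axes: x right, y down, z forward; pixel columns grow to the right and rows downward; lengths in m; the calibration is good to about 2 mm. A picture is of the moment at which its call begins: read the wrist's pose just before it. get_calibration takes no time and is no camera call; for the wrist camera it gives the pose at the moment of the call.
- hand_in(): hands the job in, once; it reports no verdict.
Trained networks look in the newest picture that a camera, given by its name, has taken for a name from the list of things; names that differ only in an ending like _2 or _b are one class to them, and where a whole thing is asked for, a point or a joint stands for the part that bears it (a point fixed in the world has none). Each returns a list of dicts, best first, with "p" (0 to 1); they miss things now and then, are a little off and sometimes report something else, mostly with a low value. They report only what shows in the picture. A call takes as long as a camera call.
- outline_of(camera, name): "pixels" (420x560 bool, what is visible of it) and "uv" ([column, row] in pixels, amid what is visible of it).
- tip_of(camera, name): "uv" ([column, row] in pixels: a listed point, or the origin of a listed thing).
The state is a dict: "time_s": time; "qpos": joint angles; "qd": joint speeds; "effort": joint torques, N m; "ee_pos": TCP position; "orientation": TCP orientation; "wrist_force": force on the tool from outside, world axes, zero at the start; "torque": the same for the moment, N m; "finger_gap": finger opening in m.
Only numpy, scipy, OpenCV 4.12 (cv2) and the standard library are available. Lean on these libraries where they do the work, as an engineer would, in place of code of your own. Each camera call takes 0.05 s, during which the arm holds its last target.

### The job

Lift the spoked handwheel out of its slotted wooden cradle by its rim and hang it on the high J-hook of the steel stand: bring the hook through the wheel, press the rim gently down through the hook's spring gate until it sits on the bottom of the hook with the gate sprung shut above it, then let go. Keep the push on the hook below 20 N, lower the wheel onto the hook until it rests there rather than letting it drop, and leave the other things on the table where they are.

Things in the scene. Friction and masses are not known exactly. Their poses are not given: they have to be found in the camera images.
- wheel: Bare-aluminium spoked handwheel on edge in the cradle, 240 mm diameter, about 0.42 kg (varies). Rim flat-sided: 10 mm radially (radius 110 to 120), 12 mm along the axle. Hub 28 mm diameter, 20 mm long. Three spokes 9 mm wide: one straight down, two 60 degrees either side of straight up. Origin at its centre, 132 mm above the table; x along the axle, away from the robot, y in its plane, z up.
- rim_left (a point): Middle of the wheel's rim 30 degrees to the +y side of its top (wheel frame: y = 57, z = 100 mm), a place to grip it from above, fingers closing along the axle; gripping here or at rim_right leaves the top of the rim free for the hook.
- rim_right (a point): The same on the -y side of the top (wheel frame: y = -57, z = 100 mm).
- cradle: Pale wooden block, fixed, 85 x 204 mm, 48 mm high, holding the wheel on edge in a slot 17 mm wide (along its x), 36 mm deep, 176 mm long (along its y); slot floor 12 mm above the table. Origin at the centre of the underside. The wheel comes out straight up, at least 40 mm.
- stand: Dark steel stand, fixed: base plate 160 x 180 x 10 mm, upright 24 mm square post 350 mm tall. Origin on the post axis at table level; the hook points along its own -x, roughly towards the robot. A grey collar (36 mm wide, from 13 mm below to 53 mm above the hook's seat, front face at x = -20 mm) is clamped on the post and carries the J-hook, all at y = 0.
- hook_mid (a point): Fixed point of the stand (x = -36 mm, 270 mm up) where the middle of the rim's inner face should about come to rest. The hook is a level 8 mm round bar along -x; its top, the rigid seat, is at this height give or take 16 mm: the collar's height is not measured and must be felt or seen. The bar turns up into a nose, 8 mm thick, centred at x = -52.5 mm, top 43 mm above the seat. Throat 28 mm wide.
- gate (a joint): Spring gate across the mouth of the throat: a steel tongue 12 mm wide, 27.5 mm long, hinged at the collar; shut (0 rad) it lies level from collar to nose, its top 43 mm above the seat. Pressed, it swings to 1.45 rad. The rim must push it with 8 to 16 N, more than the wheel weighs, and it springs shut above the rim when the rim's inner face is about 8 mm above the seat; the last bit down is free.
- mug: White mug, 80 mm diameter, 90 mm tall, bystander; origin at its underside. Leave it alone.
- hoop: Plain wooden ring lying flat, 140 mm diameter, 16 mm high, no spokes, bystander; origin at its underside. Leave it alone.
- bowl: Terracotta bowl, 130 mm diameter, 60 mm tall, bystander; origin at its underside. Leave it alone.
- bottle: Drinking bottle, 70 mm diameter, 210 mm tall, bystander; origin at its underside. Leave it alone.
- jar: Jar, 76 mm diameter, 100 mm tall, bystander; origin at its underside. Leave it alone.
- brush: Brush lying on the table, bystander; origin at its underside. Leave it alone.
- bat: Round wooden throwing board lying flat, 200 mm diameter, 14 mm thick, bystander; origin at its underside. Leave it alone.

How it is judged (in metres and radians):
On the way, in this order (a step that is already met when the one before it is completed fails the run):
1. the wheel is lifted clear of the cradle in the gripper (height (world z) of wheel above 0.18 m and contact force between the fingers and wheel above 1 N and contact force between wheel and cradle below 0.1 N), for 0.2 s.
2. the held wheel presses the gate open (value of joint gate above 0.5 rad and contact force between wheel and stand above 1 N and contact force between the fingers and wheel above 1 N), for 0.1 s.
At the end, for the whole second after the job is handed in: The wheel hangs by its rim on the bottom of the J-hook, released, at rest (0.05 m/s): gate shut above the rim (0.12 rad), over 1.5 N on the stand, its centre 130-182 mm up, 22-55 mm in front of the post axis, within 30 mm of the hook's plane, axle within 0.4 rad of the hook's direction (value of joint gate below 0.12 rad and contact force between wheel and stand above 1.5 N and contact force between wheel and the fingers below 0.1 N and x of wheel in the frame of stand between -0.055 and -0.022 m and y of wheel in the frame of stand between -0.03 and 0.03 m and z of wheel in the frame of stand between 0.13 and 0.182 m and angle between the x axis of wheel and the x axis of stand, either way round below 0.4 rad and linear speed of wheel below 0.05 m/s); the robot touches nothing.
It fails at once if the wheel is pressed or knocked against the stand with more than 20 N (contact force between wheel and stand above 20 N).
It fails at once if the gripper or arm presses on the stand or gate with more than 10 N (contact force between the arm and stand above 10 N).
It fails at once if the wheel is dropped (moves faster than 0.25 m/s out of the gripper) (contact force between the fingers and wheel below 0.05 N and linear speed of wheel above 0.25 m/s).
It fails at once if another thing on the table is shifted by more than 30 mm (distance of any of mug, hoop, bowl, bottle, jar, brush, bat from where it was at the start of the episode above 0.03 m).
It also fails if it takes over 72 s, if anything falls off the work surface, if the arm or the gripper's body presses on something with over 40 N, if the wrist force passes 120 N, or if a joint passes its speed limit or range.

## Working session

There is one attempt and no reset: what is moved stays moved. The work goes in short steps, Python scripts to look and compute and a tool call to move; the robot and the scene stay as the last step left them, time stands still between calls to the robot, and variables do not carry over. Pictures are saved under pics/ and viewed, and the job is handed in when it is done.

Besides the shell and the picture viewer there is one more tool, called after "Request:" by a JSON object that holds its "name" and its "arguments". send_rows: Moves the arm, as the interface text tells. Its arguments: {"type":"object","properties":{"plan":{"type":"array"},"grip_force":{"type":"number"}},"required":["plan"]}

```bash
ls; mkdir -p pics
python3 - <<'E'
from rig import *
import cv2,numpy as np
o=get_obs();print(o)
for c in ['scene','side','wrist']:
    im,d=capture(c);cv2.imwrite(f'pics/{c}0.png',im[:,:,::-1]);np.savez(f'{c}0.npz',im=im,d=d,**get_calibration(c))
    k=get_calibration(c);print(c,k)
    for n in ['wheel','rim_left','rim_right','cradle','stand','hook_mid']:
        try:
            r=tip_of(c,n);print(n,[(round(x['p'],2),np.round(x['uv'],1)) for x in r[:2]])
        except Exception as e:print(n,e)
E
```

```text
pics
{'time_s': 0.0, 'qpos': array([-7.10873271e+01,  5.26262352e+00,  7.05807546e+01, -7.29292663e-04,
        1.04265676e+02, -3.24797892e+00]), 'qd': array([-0.0297807 , -0.03160784,  0.02753049,  0.12038588, -0.02933089,
        0.05126003]), 'effort': array([ 2.83046851e-03, -4.46453762e+01, -4.06440246e+01,  7.01655820e-02,
        2.95080326e-02, -1.22651022e-04]), 'ee_pos': array([ 0.22623067, -0.55540516,  0.22152302]), 'orientation': array([[ 9.26131060e-01,  3.77201359e-01, -6.28595048e-04],
       [ 3.77201871e-01, -9.26129322e-01,  1.79659227e-03],
       [ 9.55167406e-05, -1.90098713e-03, -9.99998189e-01]]), 'wrist_force': array([-0.45015141,  0.01294212, -0.26212721]), 'torque': array([ 0.02423621, -0.0202256 , -0.03658917]), 'finger_gap': 0.08804808381409486}
scene {'K': array([[380.07393434,   0.        , 284.77572039],
       [  0.        , 380.07393434, 207.22863994],
       [  0.        ,   0.        ,   1.        ]]), 'R': array([[-0.87377012,  0.48631428, -0.00491823],
       [ 0.2811818 ,  0.49690179, -0.8209905 ],
       [-0.39681553, -0.71873989, -0.57092066]
[... 828 characters left out ...]
.5])), (0.64, array([271.6, 214.8]))]
rim_right [(0.86, array([310.3, 290. ]))]
cradle [(0.98, array([298.3, 314. ]))]
stand [(0.89, array([273.4, 213.6])), (0.19, array([241.9, 269.6]))]
hook_mid [(0.98, array([258.3, 155.3]))]
wrist {'K': array([[312.33980154,   0.        , 278.44725391],
       [  0.        , 312.33980154, 214.49581067],
       [  0.        ,   0.        ,   1.        ]]), 'R': array([[ 3.78172229e-01, -9.25735104e-01,  5.31912293e-04],
       [-8.96437831e-01, -3.66060464e-01,  2.49797820e-01],
       [-2.31051899e-01, -9.49434246e-02, -9.68297871e-01]]), 't': array([-0.60030738, -0.03089707,  0.38899813])}
wheel []
rim_left []
rim_right []
cradle []
stand []
hook_mid []
```

View pics/scene0.png

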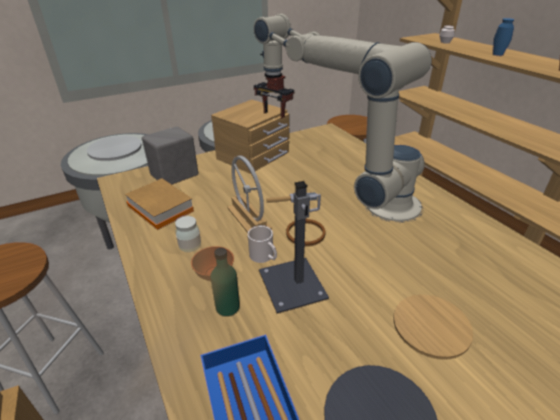

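View pics/side0.png

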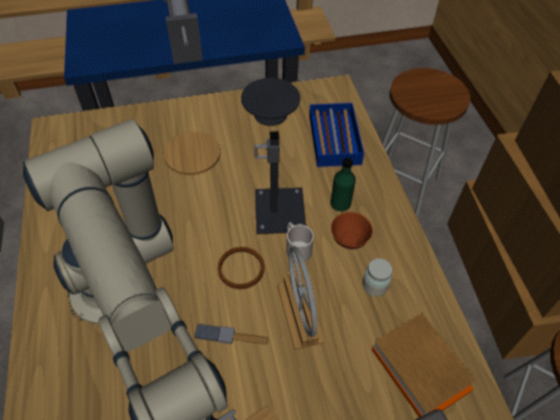

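The scene view shows the wheel in its cradle at about (247,186) and the hook at about (312,205). In the side view the wheel is at (304,290) and the hook at (262,152). Next I'll get metric poses from masks and depth.

```bash
cat > h.py <<'E'
from rig import *
import cv2,numpy as np
np.set_printoptions(precision=4,suppress=True)
def unproj(d,k,mask=None):
    K,R,t=k['K'],k['R'],k['t']
    m=(d>0) if mask is None else (d>0)&mask
    v,u=np.nonzero(m);z=d[v,u]
    c=np.stack([(u-K[0,2])/K[0,0]*z,(v-K[1,2])/K[1,1]*z,z],1)
    return (c-t)@R, np.stack([u,v],1)
def proj(X,k):
    c=np.atleast_2d(X)@k['R'].T+k['t'];return (c[:,:2]/c[:,2:])*[k['K'][0,0],k['K'][1,1]]+k['K'][:2,2]
def tri(uvs,ks):
    P=[k['K']@np.c_[k['R'],k['t']] for k in ks]
    X=cv2.triangulatePoints(P[0],P[1],np.array(uvs[0],float).reshape(2,1),np.array(uvs[1],float).reshape(2,1));return (X[:3]/X[3]).ravel()
E
python3 - <<'E'
from h import *
S={c:np.load(f'{c}0.npz') for c in ['scene','side']}
ks=[S['scene'],S['side']]
for n,a,b in [('wheel',(247.7,186.1),(304.2,291.2)),('cradle',(245.6,215.8),(298.3,314)),('stand',(296.7,285.3),(273.4,213.6)),('hook',(312,207.6),(258.3,155.3)),('riml',(239.4,156.6),(294.8,251.5)),('riml',(251.2,171.5),(294.8,251.5)),('rimr',(239.4,156.6),(310.3,290))]:
    X=tri((a,b),ks);print(n,X,[np.abs(proj(X,k)-u).max().round(1) for k,u in zip(ks,(a,b))])
out={}
for c in ['scene','side']:
    capture(c)
    for n in ['wheel','cradle','stand','mug','hoop','bowl','bottle','jar','brush','bat']:
        r=outline_of(c,n)
        if not r: print(c,n,'none');continue
        out[c+'_'+n]=r[0]['pixels']
        X,_=unproj(S[c]['d'],S[c],r[0]['pixels'])
        print(c,n,round(r[0]['p'],2),len(X),np.median(X,0),np.percentile(X,3,0),np.percentile(X,97,0))
np.savez('masks.npz',**out)
E
```

```text
wheel [ 0.5304 -0.1991  0.1393] [np.float64(2.1), np.float64(1.4)]
cradle [ 0.5282 -0.2018  0.0091] [np.float64(2.5), np.float64(1.7)]
stand [ 0.5354  0.1737 -0.0121] [np.float64(1.1), np.float64(0.5)]
hook [0.4936 0.1816 0.2678] [np.float64(2.4), np.float64(1.1)]
riml [ 0.528  -0.1644  0.2751] [np.float64(8.6), np.float64(6.1)]
riml [ 0.5257 -0.1334  0.2309] [np.float64(2.3), np.float64(1.5)]
rimr [ 0.53   -0.2481  0.2337] [np.float64(1.2), np.float64(0.9)]
scene wheel 0.66 602 [ 0.5337 -0.1832  0.1536] [ 0.524  -0.3056  0.0482] [ 0.5408 -0.0739  0.2481]
scene cradle 0.58 682 [ 0.5521 -0.1797  0.034 ] [ 0.4933 -0.2792  0.0068] [ 0.5743 -0.0917  0.051 ]
scene stand 0.7 704 [ 0.5333 -0.1899  0.1449] [ 0.4333 -0.5054  0.0014] [ 0.5408 -0.0743  0.2482]
scene mug 0.8 887 [0.5808 0.0296 0.0585] [ 0.5431 -0.0315  0.0024] [0.6176 0.073  0.0904]
scene hoop 0.68 314 [ 0.3838 -0.0012  0.0142] [ 0.3303 -0.0722  0.0014] [0.4624 0.054  0.0181]
scene bowl 0.94 767 [ 0.7566 -0.0184  0.0378] [ 0.6859 -0.1157  0.001 ] [0.8011 0.0721 0.0632]
scene bottle 0.89 1371 [0.7646 0.1824 0.1152] [0.7313 0.1537
[... 559 characters left out ...]
 [0.4767 0.0916 0.0025] [0.6269 0.2565 0.3362]
side mug 0.78 746 [0.5823 0.0257 0.0571] [ 0.5368 -0.0351  0.0031] [0.6115 0.0586 0.0928]
side hoop 0.97 500 [ 0.3832 -0.0139  0.0144] [ 0.326  -0.0836  0.0019] [0.4519 0.0503 0.0209]
side bowl 0.63 1164 [ 0.5282 -0.1976  0.1508] [ 0.521  -0.3106  0.0126] [ 0.5605 -0.0824  0.2495]
side bottle 0.83 916 [0.7464 0.1369 0.1178] [0.722  0.1221 0.0116] [0.7772 0.1668 0.2105]
side jar 0.62 874 [ 0.7557 -0.1737  0.0807] [ 0.7289 -0.1943  0.009 ] [ 0.7921 -0.1322  0.1039]
side brush 0.86 753 [ 0.3053 -0.2205  0.0178] [ 0.2428 -0.2585  0.0099] [ 0.4088 -0.1845  0.0238]
side bat 0.83 1967 [0.306  0.4753 0.0138] [0.219  0.3908 0.0047] [0.3927 0.5694 0.0206]
```

Run:
```python
from h import *
S={c:np.load(f'{c}0.npz') for c in ['scene','side']}
M=np.load('masks.npz')
A=[]
for c in S:
    X,_=unproj(S[c]['d'],S[c]); 
    W=X[(abs(X[:,0]-.53)<.05)&(abs(X[:,1]+.195)<.14)&(X[:,2]>.06)&(X[:,2]<.27)]
    # line fit x=a+b*y robust
    m=np.ones(len(W),bool)
    for _ in range(10):
        p=np.linalg.lstsq(np.c_[np.ones(m.sum()),W[m,1]+.195,W[m,2]-.13],W[m,0],rcond=None)[0]
        r=W[:,0]-np.c_[np.ones(len(W)),W[:,1]+.195,W[:,2]-.13]@p; m=abs(r)<.01
    W=W[m]
    # outer rim circle fit: rim pts with radius>100
    y0,z0=-.198,.132
    from scipy.optimize import least_squares
    def f(q,W): 
        r=np.hypot(W[:,1]-q[0],W[:,2]-q[1]); return r
    q=np.array([y0,z0])
    for _ in range(10):
        r=f(q,W); s=(r>.1)&(r<.13)
        q=least_squares(lambda q:f(q,W[s])-.116,q,loss='soft_l1',f_scale=.003).x
    print(c,'wheel plane',p,np.std(r[m[:len(r)]] if 0 else W[:,0]),'yaw deg',np.degrees(np.arctan(p[1])),'centre',q,s.sum())
    P=X[(abs(X[:,0]-.535)<.1)&(abs(X[:,1]-.17)<.12)]
    for lo,hi in [(0.006,.02),(.05,.12),(.12,.2),(.2,.24),(.24,.26),(.26,.28),(.28,.3),(.3,.32),(.32,.34),(.34,.37)]:
        q=P[(P[:,2]>lo)&(P[:,2]<hi)]
        if len(q):print(lo,hi,len(q),np.percentile(q,2,0)[:2],np.percentile(q,98,0)[:2],np.median(q,0))
    b=P[(P[:,2]>.006)&(P[:,2]<.016)]
    print(cv2.minAreaRect((b[:,:2]*1000).astype(np.float32)))
for c,(u,v) in {'scene':(305,205),'side':(265,165)}.items():
    im=S[c]['im'][v-70:v+70,u-70:u+70]; cv2.imwrite(f'pics/z_{c}.png',cv2.resize(im,(600,600),interpolation=cv2.INTER_CUBIC)[:,:,::-1])
```

```text
scene wheel plane [ 0.5337 -0.0265  0.0029] 0.0042994405249065235 yaw deg -1.5203874822874108 centre [-0.1898  0.132 ] 444
0.006 0.02 2100 [0.4782 0.0852] [0.6313 0.2662] [0.5648 0.189  0.01  ]
0.05 0.12 222 [0.5287 0.0539] [0.5695 0.1906] [0.5466 0.1859 0.0782]
0.12 0.2 238 [0.5274 0.1671] [0.5501 0.1907] [0.5431 0.1867 0.1605]
0.2 0.24 129 [0.5292 0.164 ] [0.5501 0.1916] [0.5435 0.1871 0.2192]
0.24 0.26 70 [0.5056 0.1637] [0.5521 0.1963] [0.5438 0.1887 0.2488]
0.26 0.28 118 [0.4842 0.1623] [0.5523 0.1971] [0.5397 0.1887 0.2679]
0.28 0.3 140 [0.4847 0.1616] [0.5524 0.2197] [0.5449 0.1929 0.2918]
0.3 0.32 187 [0.4849 0.1624] [0.5526 0.2185] [0.5358 0.1905 0.3091]
0.32 0.34 78 [0.5283 0.1702] [0.5501 0.1912] [0.5431 0.1868 0.3297]
0.34 0.37 96 [0.5241 0.1638] [0.5506 0.1916] [0.5385 0.1828 0.3495]
((556.1578369140625, 173.65164184570312), (184.5293426513672, 160.71389770507812), 80.53718566894531)
side wheel plane [ 0.5275 -0.0215  0.0052] 0.004096605172527994 yaw deg -1.2339994330025745 centre [-0.1968  0.1334] 634
0.006 0.02 1668 [0.4656 0.0876] [0.6293 0.2612] [0.5446 0.1618 0.0104]
0.05 0.12 132 [0.5207 0.0555] [0.5643 0.17  ] [0.5334 0.1636 0.0799]
0.12 0.2 132 [0.5207 0.1596] [0.5422 0.1702] [0.5322 0.1646 0.1587]
0.2 0.24 82 [0.5211 0.1594] [0.5443 0.1693] [0.5323 0.1639 0.221 ]
0.24 0.26 32 [0.4901 0.155 ] [0.5427 0.1822] [0.5281 0.163  0.2492]
0.26 0.28 95 [0.4804 0.154 ] [0.543  0.1851] [0.5169 0.1624 0.2668]
0.28 0.3 78 [0.4789 0.1542] [0.5458 0.1841] [0.5239 0.1595 0.2902]
0.3 0.32 146 [0.481 0.154] [0.5451 0.1919] [0.5193 0.1647 0.3112]
0.32 0.34 52 [0.5187 0.1587] [0.5439 0.1805] [0.5319 0.1646 0.3303]
0.34 0.37 76 [0.5218 0.16  ] [0.5471 0.188 ] [0.5342 0.171  0.3498]
((535.100341796875, 167.19912719726562), (200.5731964111328, 231.44644165039062), 0.5317783951759338)
```

```bash
python3 -c "
import cv2,numpy as np
a=cv2.imread('pics/z_scene.png');b=cv2.imread('pics/z_side.png')
cv2.imwrite('pics/zz.png',cv2.resize(np.hstack([a,b]),(800,400)))"
```

```text
(no output)
```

View pics/zz.png

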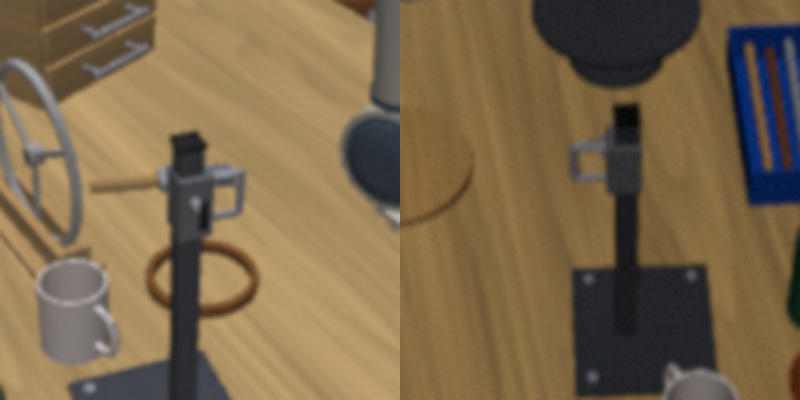

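Run:
```python
from h import *
S={c:np.load(f'{c}0.npz') for c in ['scene','side']}
for c in S:
    k=S[c];im=k['im'];g=im.max(2)
    H=k['K']@np.c_[k['R'][:,0],k['R'][:,1],k['R'][:,2]*.01+k['t']]
    # rectified top view of z=.01 plane: 2px/mm, x .42.. .66, y .04...30
    T=np.array([[.0005,0,.42],[0,-.0005,.32],[0,0,1]])
    w=cv2.warpPerspective(im,np.linalg.inv(H@T)@np.eye(3),(480,560),flags=cv2.INTER_CUBIC)
    cv2.imwrite(f'pics/top_{c}.png',w[:,:,::-1])
a=cv2.imread('pics/top_scene.png');b=cv2.imread('pics/top_side.png')
cv2.imwrite('pics/top.png',cv2.resize(np.hstack([a,b]),(800,467)))
```

```text
(no output)
```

View pics/top.png

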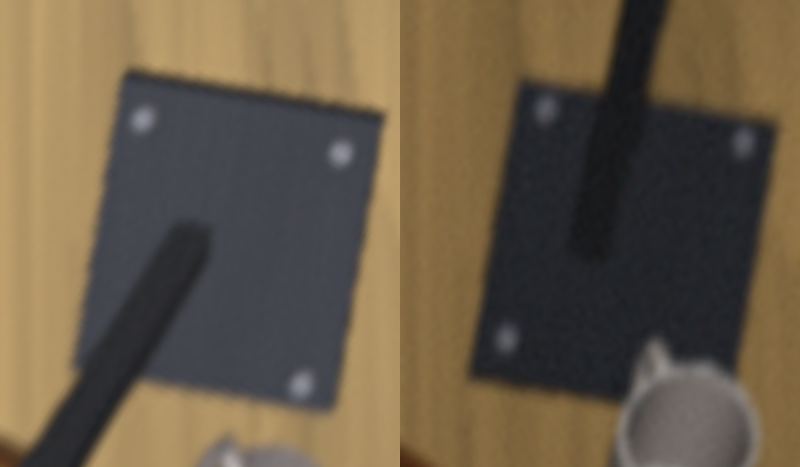

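Run:
```python
from h import *
S={c:np.load(f'{c}0.npz') for c in ['scene','side']}
ims=[]
for z in (.35,.313):
  for c in S:
    k=S[c];im=k['im']
    H=k['K']@np.c_[k['R'][:,0],k['R'][:,1],k['R'][:,2]*z+k['t']]
    T=np.array([[.00025,0,.46],[0,-.00025,.22],[0,0,1]])
    w=cv2.warpPerspective(im,np.linalg.inv(H@T),(400,360),flags=cv2.INTER_CUBIC)
    w=np.clip(w.astype(float)*1.4,0,255).astype(np.uint8)
    for i in range(0,400,40): w[:6,i]=255; 
    for i in range(0,360,40): w[i,:6]=255
    ims.append(w[:,:,::-1])
cv2.imwrite('pics/top2.png',cv2.resize(np.vstack([np.hstack(ims[:2]),np.hstack(ims[2:])]),(660,594)))
```

```text
(no output)
```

View pics/top2.png

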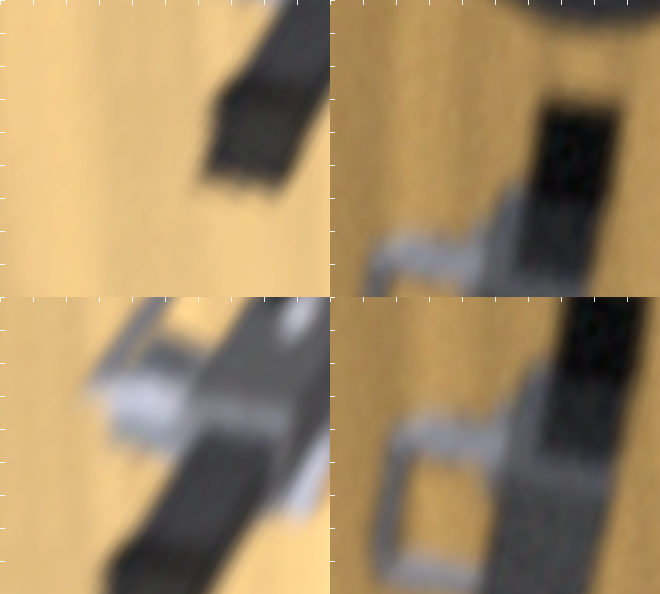

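Run:
```python
from h import *
S={c:np.load(f'{c}0.npz') for c in ['scene','side']}
a=np.radians(-9.4);R=np.array([[np.cos(a),-np.sin(a)],[np.sin(a),np.cos(a)]])
for c,p in {'scene':(.5355,.1776),'side':(.534,.1745)}.items():
    X,uv=unproj(S[c]['d'],S[c]);q=np.c_[(X[:,:2]-p)@R,X[:,2]]*1000
    m=(q[:,0]>-62)&(q[:,0]<-24)&(abs(q[:,1])<14)&(q[:,2]>230)
    print(c,m.sum())
    for lo in range(-62,-22,6):
        z=q[m&(q[:,0]>=lo)&(q[:,0]<lo+6)]
        print(lo,np.histogram(z[:,2],bins=range(235,345,5))[0],z[:,1].mean().round(1))
    cm=(q[:,0]>-24)&(q[:,0]<24)&(abs(q[:,1])<26)&(abs(abs(q[:,1])-18)<5)
    print('collar z',np.percentile(q[cm&(q[:,2]>230),2],[2,10,90,98]))
    # model overlays: project bar/nose for seat s, compare
    for s in (254,262,270,278,286):
        P=np.array([[-36,0,s-4],[-52.5,0,s+43],[-56.5,0,s-8],[-20,-18,s+53],[-20,-18,s-13],[-20,18,s+53],[-20,18,s-13]],float)/1000
        P=np.c_[P[:,:2]@R.T+p,P[:,2]]
        print(s,proj(P,S[c]).round(1).tolist())
```

```text
scene 101
-62 [0 0 0 0 0 0 0 0 0 0 0 0 0 0 0 0 0 0 0 0 0] nan
-56 [0 0 0 0 0 2 2 2 2 1 1 3 3 3 4 0 0 0 0 0 0] 2.5
-50 [0 0 0 0 0 4 5 1 4 3 4 2 3 1 4 0 0 0 0 0 0] 1.1
-44 [0 0 0 0 1 4 1 0 0 0 0 0 0 0 7 0 0 0 0 0 0] 0.7
-38 [0 0 0 0 1 5 1 0 0 0 0 0 0 0 8 0 0 0 0 0 0] 1.0
-32 [0 0 0 0 0 5 0 0 0 0 0 0 0 0 7 1 0 0 0 0 0] 0.5
-26 [0 0 0 0 1 1 1 0 0 0 0 0 0 1 2 0 0 0 0 0 0] 0.5
collar z [254.3805 259.3048 317.0831 348.2273]
254 [[312.5, 213.5], [319.0, 197.6], [319.5, 213.2], [305.0, 193.2], [304.3, 213.8], [310.3, 200.4], [309.5, 221.3]]
262 [[312.6, 211.1], [319.1, 195.1], [319.6, 210.8], [305.0, 190.6], [304.4, 211.3], [310.4, 197.8], [309.6, 218.8]]
270 [[312.7, 208.6], [319.3, 192.5], [319.8, 208.3], [305.1, 188.0], [304.5, 208.9], [310.5, 195.1], [309.7, 216.4]]
278 [[312.9, 206.1], [319.4, 189.9], [319.9, 205.9], [305.2, 185.4], [304.6, 206.5], [310.6, 192.5], [309.8, 213.9]]
286 [[313.0, 203.6], [319.6, 187.2], [320.1, 203.4], [305.3, 182.7], [304.6, 204.0], [310.8, 189.7], [309.9, 211.4]]
side 88
-62 [0 0 0 0 0 0 0 0 0 0 1 0 0 0 0 0 0 0 0 0 0] 0.2
-56 [0 0 0 0 0 1 3 1 4 2 1 4 6 2 3
[... 298 characters left out ...]
65 262.9637 317.5757 343.028 ]
254 [[261.3, 159.9], [255.2, 148.8], [254.2, 161.1], [267.0, 150.6], [267.1, 166.5], [266.4, 141.4], [266.6, 157.3]]
262 [[261.2, 158.0], [255.1, 146.9], [254.1, 159.2], [266.9, 148.6], [267.1, 164.6], [266.4, 139.4], [266.5, 155.4]]
270 [[261.2, 156.1], [255.0, 144.9], [254.1, 157.4], [266.9, 146.6], [267.1, 162.7], [266.4, 137.3], [266.5, 153.5]]
278 [[261.2, 154.2], [255.0, 142.9], [254.0, 155.4], [266.9, 144.6], [267.1, 160.8], [266.3, 135.3], [266.5, 151.6]]
286 [[261.1, 152.3], [254.9, 140.8], [253.9, 153.5], [266.9, 142.6], [267.0, 158.9], [266.3, 133.2], [266.5, 149.7]]<stdin>:10: RuntimeWarning: Mean of empty slice.
  ret = ret.dtype.type(ret / rcount)
```

The seat comes out at z≈0.265, the gate top at about 0.308, and the stand yaw at about -9.4°. Both cameras agree to about 2 mm. I'll grip the -y side of the rim at 25° with a radial tool tilt, which clears the collar. Next come the pre-grasp rows.

```bash
cat >> h.py <<'E'
from scipy.spatial.transform import Rotation as Ro
def toolR(psi,tilt):
    # tool y = wheel x, tool x mostly wheel +y; leaning to -y by tilt
    p,t=np.radians([psi,tilt]);wy=np.array([-np.sin(p),np.cos(p),0]);wx=np.array([np.cos(p),np.sin(p),0]);z=np.array([0,0,1])
    X=wy*np.cos(t)+z*np.sin(t);Z=wy*np.sin(t)-z*np.cos(t);return np.c_[X,wx,Z]
def target(c,psi,th=25,tilt=25,back=0):
    """TCP pose to hold wheel with centre c yaw psi at rim angle th on -y side"""
    R=toolR(psi,tilt);p=np.radians(psi);wy=np.array([-np.sin(p),np.cos(p),0]);t=np.radians(th)
    g=np.array(c)+.115*(-wy*np.sin(t)+np.array([0,0,1])*np.cos(t))
    return g+R[:,2]*(.019-back),R
def rows(p1,R1,n=None,p0=None,R0=None):
    o=get_obs()
    if p0 is None:p0,R0=o['ee_pos'],o['orientation']
    d=(p1-p0)*1000;rv=Ro.from_matrix(R0.T@R1).as_rotvec()
    n=n or int(max(np.ceil(np.linalg.norm(d)/45),np.ceil(np.degrees(np.linalg.norm(rv))/8)))
    print('n',n,'dist',np.linalg.norm(d).round(1),'ang',np.degrees(np.linalg.norm(rv)).round(1))
    Rc=R0
    dR=Ro.from_rotvec(rv/n).as_matrix()
    for i in range(n):
        print((Rc.T@(d/n)).round(1).tolist(),(rv/n).round(4).tolist());Rc=Rc@dR
E
python3 - <<'E'
from h import *
p,R=target([.5305,-.1935,.132],1.4,back=.1);print(p,R);rows(p,R,10)
E
```

```text
[ 0.5325 -0.2763  0.3096] [[-0.0221  0.9997 -0.0103]
 [ 0.906   0.0244  0.4225]
 [ 0.4226  0.     -0.9063]]
n 10 dist 423.5 ang 73.1
[38.9, -14.3, -8.7] [0.0263, 0.0382, -0.1188]
[40.6, -9.8, -6.9] [0.0263, 0.0382, -0.1188]
[41.7, -5.1, -5.1] [0.0263, 0.0382, -0.1188]
[42.2, -0.2, -3.4] [0.0263, 0.0382, -0.1188]
[42.0, 4.8, -1.9] [0.0263, 0.0382, -0.1188]
[41.2, 9.7, -0.5] [0.0263, 0.0382, -0.1188]
[39.8, 14.5, 0.8] [0.0263, 0.0382, -0.1188]
[37.7, 19.2, 1.8] [0.0263, 0.0382, -0.1188]
[35.1, 23.6, 2.6] [0.0263, 0.0382, -0.1188]
[31.9, 27.6, 3.2] [0.0263, 0.0382, -0.1188]
```

Request:
{"name": "send_rows", "arguments": {"plan": [[0,0,-60,0,0,0,1],[38.9,-14.3,-2,0.0263,0.0382,-0.1188,1],[40.6,-9.8,-1,0.0263,0.0382,-0.1188,1],[41.7,-5.1,0,0.0263,0.0382,-0.1188,1],[42.2,-0.2,0,0.0263,0.0382,-0.1188,1],[42.0,4.8,0,0.0263,0.0382,-0.1188,1],[41.2,9.7,0,0.0263,0.0382,-0.1188,1],[39.8,14.5,0.8,0.0263,0.0382,-0.1188,1],[37.7,19.2,1.8,0.0263,0.0382,-0.1188,1],[35.1,23.6,2.6,0.0263,0.0382,-0.1188,1]]}}

```text
time_s: 3.4
ee_pos: [0.5034, -0.302, 0.338]
orientation: [[0.093, 0.996, 0.015], [0.917, -0.091, 0.388], [0.387, -0.023, -0.922]]
wrist_force: [0.0, -0.2, -0.9]
finger_gap: 0.0878
```

Run:
```python
from h import *
o=get_obs();print(o['ee_pos'],o['wrist_force'])
p,R=target([.5305,-.1935,.132],1.4,back=.1);rows(p,R,2)
```

```text
[ 0.5034 -0.302   0.338 ] [ 0.0357 -0.2428 -0.8625]
n 2 dist 48.1 ang 7.1
[7.6, 13.7, 18.3] [0.0131, 0.0186, -0.0576]
[6.5, 14.3, 18.2] [0.0131, 0.0186, -0.0576]
```

Request:
{"name": "send_rows", "arguments": {"plan": [[7.6,13.7,18.3,0.0131,0.0186,-0.0576,1],[6.5,14.3,18.2,0.0131,0.0186,-0.0576,1],[0,0,0,0,0,0,1],[0,0,0,0,0,0,1]]}}

```text
time_s: 3.9
ee_pos: [0.5311, -0.2779, 0.309]
orientation: [[-0.017, 1.0, -0.01], [0.907, 0.019, 0.422], [0.422, -0.002, -0.907]]
wrist_force: [0.3, 0.4, 0.6]
finger_gap: 0.0878
```

Run:
```python
from h import *
o=get_obs();print(o['ee_pos'],o['orientation'],o['wrist_force'])
k=get_calibration('wrist');im,d=capture('wrist');cv2.imwrite('pics/w1.png',im[:,:,::-1]);np.savez('w1.npz',im=im,d=d,**k)
for n in ['rim_right','wheel']: print(n,[(round(x['p'],2),np.round(x['uv'],1)) for x in tip_of('wrist',n)[:2]])
X,uv=unproj(d,k)
W=X[(abs(X[:,0]-.53)<.03)&(abs(X[:,1]+.195)<.14)&(X[:,2]>.06)&(X[:,2]<.27)]
T=W[W[:,2]>.2]
print(len(W),len(T),np.percentile(T,[1,50,99],axis=0))
for lo in np.arange(-.28,-.1,.02):
    q=T[(T[:,1]>lo)&(T[:,1]<lo+.02)]
    if len(q): 
        top=q[q[:,2]>q[:,2].max()-.006];print(round(lo,2),len(q),np.percentile(q[:,0],[3,97]),(q[:,0].min()+q[:,0].max())/2,top[:,0].mean(),q[:,2].max())
```

```text
[ 0.5311 -0.2779  0.309 ] [[-0.0166  0.9998 -0.0098]
 [ 0.9065  0.0192  0.4217]
 [ 0.4218 -0.0019 -0.9067]] [0.265  0.4235 0.5778]
rim_right [(0.92, array([277. , 229.2]))]
wheel [(0.62, array([279.2, 191.7]))]
3163 2847 [[ 0.5222 -0.288   0.2023]
 [ 0.5293 -0.2135  0.2423]
 [ 0.5361 -0.1062  0.2507]]
-0.28 350 [0.5254 0.5363] 0.5309905906678605 0.5308269194292542 0.2296408279483885
-0.26 393 [0.5244 0.5357] 0.5301359909508176 0.5299747391350721 0.24190935238631944
-0.24 397 [0.5241 0.5353] 0.5297355411184674 0.5297694993228024 0.24826577614138148
-0.22 376 [0.5238 0.5348] 0.5292881006785897 0.5292990990324716 0.2506619726576812
-0.2 352 [0.5233 0.5345] 0.5288592332033331 0.5289044862298267 0.25173896789862055
-0.18 314 [0.5228 0.5342] 0.5284167849073147 0.5283942924135664 0.2504006941101719
-0.16 245 [0.5221 0.5332] 0.5279485849731059 0.5279258392335372 0.24588939427448742
-0.14 168 [0.5219 0.5329] 0.5272268690017419 0.5275021902643335 0.23804117238106776
-0.12 88 [0.5214 0.5329] 0.5269247671104249 0.5272144896991557 0.22581879836073251
```

View pics/w1.png

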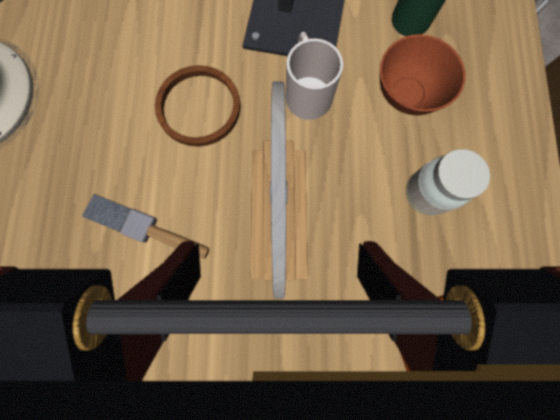

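Wheel centre is about (0.529, -0.195), yaw about 1.35°. It sits centred between the fingers in the wrist picture, with the rim along column ~278. Next is the approach.

Run:
```python
from h import *
p,R=target([.5289,-.195,.132],1.35);print(p);rows(p,R,5)
```

```text
[ 0.5299 -0.2356  0.219 ]
n 5 dist 100.6 ang 0.3
[0.0, -0.1, 20.1] [0.0004, 0.0004, -0.0008]
[0.0, -0.1, 20.1] [0.0004, 0.0004, -0.0008]
[0.0, -0.1, 20.1] [0.0004, 0.0004, -0.0008]
[0.0, -0.1, 20.1] [0.0004, 0.0004, -0.0008]
[0.0, -0.1, 20.1] [0.0004, 0.0004, -0.0008]
```

Request:
{"name": "send_rows", "arguments": {"plan": [[0,0,20,0,0,0,1],[0,0,20,0,0,0,1],[0,0,20,0,0,0,1],[0,0,20,0,0,0,1],[0,0,20,0,0,0,1],[0,0,0,0,0,0,1],[0,0,0,0,0,0,0]], "grip_force": 20}}

```text
time_s: 4.92
ee_pos: [0.5308, -0.2358, 0.2198]
orientation: [[-0.018, 1.0, -0.008], [0.907, 0.02, 0.421], [0.421, 0.0, -0.907]]
wrist_force: [0.5, 0.5, 0.4]
finger_gap: 0.0813
```

Request:
{"name": "send_rows", "arguments": {"plan": [[0,0,0,0,0,0,-0.5],[0,0,0,0,0,0,-0.7],[0,0,0,0,0,0,-1],[0,0,0,0,0,0,-1],[0,0,0,0,0,0,-1],[0,0,0,0,0,0,-1],[0,0,0,0,0,0,-1]], "grip_force": 20}}

```text
time_s: 5.8
ee_pos: [0.5308, -0.2352, 0.2185]
orientation: [[-0.018, 1.0, -0.01], [0.906, 0.021, 0.422], [0.422, -0.001, -0.907]]
wrist_force: [-0.2, 0.0, 1.2]
finger_gap: 0.0117
```

Request:
{"name": "send_rows", "arguments": {"plan": [[0,0,0,0,0,0,-1],[0,0,0,0,0,0,-1],[0,0,0,0,0,0,-1],[0,0,0,0,0,0,-1]], "grip_force": 60}}

```text
time_s: 6.3
ee_pos: [0.5308, -0.2352, 0.2185]
orientation: [[-0.018, 1.0, -0.01], [0.906, 0.021, 0.422], [0.422, -0.001, -0.907]]
wrist_force: [-0.2, -0.8, -0.7]
finger_gap: 0.0113
```

Request:
{"name": "send_rows", "arguments": {"plan": [[2.1,0,-4.5,0,0,0,-1],[4.2,0,-9.1,0,0,0,-1],[4.2,0,-9.1,0,0,0,-1],[4.2,0,-9.1,0,0,0,-1],[4.2,0,-9.1,0,0,0,-1],[4.2,0,-9.1,0,0,0,-1],[4.2,0,-9.1,0,0,0,-1],[4.2,0,-9.1,0,0,0,-1],[4.2,0,-9.1,0,0,0,-1],[4.2,0,-9.1,0,0,0,-1]]}}

```text
time_s: 7.55
ee_pos: [0.5309, -0.2354, 0.3143]
orientation: [[-0.018, 1.0, -0.01], [0.906, 0.021, 0.422], [0.422, -0.001, -0.907]]
wrist_force: [-0.5, -0.2, -3.4]
finger_gap: 0.0115
```

Request:
{"name": "send_rows", "arguments": {"plan": [[2.1,0,-4.5,0,0,0,-1],[0,0,0,0,0,0,-1],[0,0,0,0,0,0,-1]]}}

```text
time_s: 7.92
ee_pos: [0.5309, -0.2354, 0.3182]
orientation: [[-0.018, 1.0, -0.01], [0.906, 0.021, 0.422], [0.422, -0.002, -0.906]]
wrist_force: [0.7, 0.1, -4.7]
finger_gap: 0.0115
```

Run:
```python
from h import *
o=get_obs();print(o['ee_pos'],o['wrist_force'],o['torque'],o['finger_gap'])
for c in ['side','scene','wrist']:
    k=get_calibration(c);im,d=capture(c);cv2.imwrite(f'pics/{c}2.png',im[:,:,::-1]);np.savez(f'{c}2.npz',im=im,d=d,**k)
    print(c,[(round(x['p'],2),np.round(x['uv'],1)) for x in tip_of(c,'wheel')[:2]])
a=cv2.imread('pics/side2.png')[100:400,150:450];b=cv2.imread('pics/scene2.png')[60:260,180:380]
cv2.imwrite('pics/l2.png',np.hstack([cv2.resize(a,(400,400)),cv2.resize(b,(400,400))]))
```

```text
[ 0.5309 -0.2354  0.3182] [ 0.7467  0.1103 -4.6654] [-0.6274 -0.0946 -0.0518] 0.011545495100989801
side [(0.67, array([304.4, 271.1])), (0.49, array([241.3, 269.5]))]
scene [(0.82, array([244.2, 162.6]))]
wrist [(0.58, array([277. , 218.5]))]
```

View pics/l2.png

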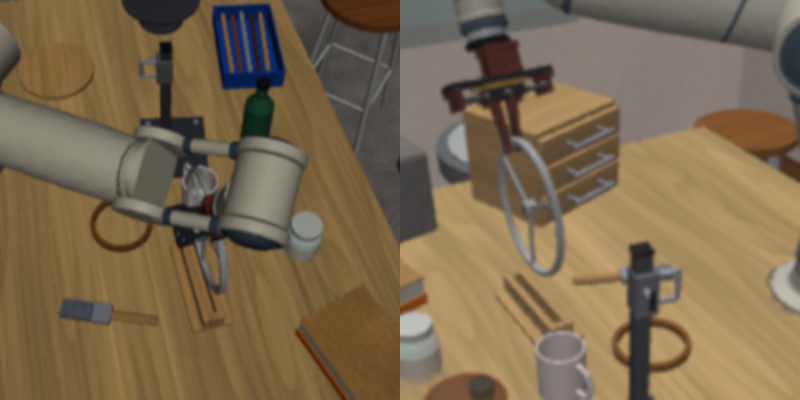

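View pics/wrist2.png

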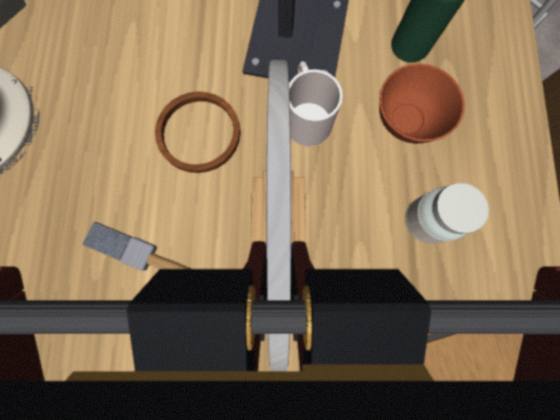

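```bash
cat >> h.py <<'E'
from scipy.optimize import least_squares
def wheel_in_tool(d,k,o,x0=0.0,z0=.096):
    X,_=unproj(d,k);q=(X-o['ee_pos'])@o['orientation']
    q=q[(abs(q[:,1])<.02)&(q[:,0]>.02)&(q[:,0]<.2)]
    r=np.hypot(q[:,0]-x0,q[:,2]-z0);q=q[(r>.112)&(r<.124)]
    s=least_squares(lambda c:np.hypot(q[:,0]-c[0],q[:,2]-c[1])-.1195,[x0,z0],loss='soft_l1',f_scale=.001)
    line=np.polyfit(q[:,0],q[:,1],1)
    return s.x,len(q),line
E
python3 - <<'E'
from h import *
o=get_obs();f=np.load('wrist2.npz')
s=wheel_in_tool(f['d'],f,o);print(s)
c=o['ee_pos']+o['orientation']@[s[0][0],0,s[0][1]];print(c)
E
```

```text
(array([-0.0002,  0.098 ]), 4064, array([-0.004 ,  0.0002]))
[ 0.5299 -0.1943  0.2295]
```

```bash
cat >> h.py <<'E'
P=np.array([.5347,.176]);E=np.array([np.cos(np.radians(-9.4)),np.sin(np.radians(-9.4))])
def stand_pt(x,z,y=0):
    return np.r_[P+x*E+y*np.array([-E[1],E[0]]),z]
def hold(c,psi):
    R=toolR(psi,25);return np.array(c)-R[:,2]*.097,R
E
python3 - <<'E'
from h import *
c=stand_pt(-.106,.232);p,R=hold(c,-9.4);print(c,p);rows(p,R,10)
E
```

```text
[0.4301 0.1933 0.232 ] [0.4234 0.1529 0.3199]
n 10 dist 402.9 ang 10.6
[35.5, -9.9, 16.4] [-0.0079, 0.0001, 0.0167]
[35.3, -10.7, 16.3] [-0.0079, 0.0001, 0.0167]
[35.1, -11.4, 16.2] [-0.0079, 0.0001, 0.0167]
[34.9, -12.1, 16.1] [-0.0079, 0.0001, 0.0167]
[34.7, -12.8, 16.0] [-0.0079, 0.0001, 0.0167]
[34.5, -13.5, 15.9] [-0.0079, 0.0001, 0.0167]
[34.2, -14.2, 15.8] [-0.0079, 0.0001, 0.0167]
[34.0, -14.9, 15.7] [-0.0079, 0.0001, 0.0167]
[33.7, -15.6, 15.6] [-0.0079, 0.0001, 0.0167]
[33.5, -16.3, 15.4] [-0.0079, 0.0001, 0.0167]
```

Request:
{"name": "send_rows", "arguments": {"plan": [[17.7,-5.1,8.2,-0.004,0,0.0083,-1],[17.7,-5.1,8.2,-0.004,0,0.0083,-1],[17.6,-5.5,8.1,-0.004,0,0.0083,-1],[17.6,-5.5,8.1,-0.004,0,0.0083,-1],[17.5,-5.8,8.1,-0.004,0,0.0083,-1],[17.5,-5.8,8.1,-0.004,0,0.0083,-1],[17.4,-6.1,8.0,-0.004,0,0.0083,-1],[17.4,-6.1,8.0,-0.004,0,0.0083,-1],[17.3,-6.5,8.0,-0.004,0,0.0083,-1],[17.3,-6.5,8.0,-0.004,0,0.0083,-1]]}}

```text
time_s: 9.48
ee_pos: [0.4765, -0.0407, 0.3192]
orientation: [[0.065, 0.997, 0.03], [0.904, -0.072, 0.421], [0.422, 0.0, -0.907]]
wrist_force: [0.5, -0.6, -3.8]
finger_gap: 0.0112
```

Request:
{"name": "send_rows", "arguments": {"plan": [[17.2,-6.9,7.9,-0.004,0,0.0083,-1],[17.2,-6.9,7.9,-0.004,0,0.0083,-1],[17.1,-7.2,7.9,-0.004,0,0.0083,-1],[17.1,-7.2,7.9,-0.004,0,0.0083,-1],[17.0,-7.5,7.8,-0.004,0,0.0083,-1],[17.0,-7.5,7.8,-0.004,0,0.0083,-1],[16.8,-7.9,7.8,-0.004,0,0.0083,-1],[16.8,-7.9,7.8,-0.004,0,0.0083,-1],[16.7,-8.2,7.7,-0.004,0,0.0083,-1],[16.7,-8.2,7.7,-0.004,0,0.0083,-1]]}}

```text
time_s: 10.72
ee_pos: [0.4222, 0.1534, 0.3197]
orientation: [[0.147, 0.987, 0.07], [0.895, -0.163, 0.416], [0.422, 0.001, -0.907]]
wrist_force: [0.5, -0.5, -4.0]
finger_gap: 0.0111
```

Request:
{"name": "send_rows", "arguments": {"plan": [[0,0,0,0,0,0,-1],[0,0,0,0,0,0,-1]]}}

```text
time_s: 10.98
ee_pos: [0.4228, 0.1524, 0.3197]
orientation: [[0.147, 0.987, 0.07], [0.895, -0.163, 0.416], [0.421, 0.001, -0.907]]
wrist_force: [-1.0, -0.0, -3.2]
finger_gap: 0.0111
```

```bash
cat > look.py <<'E'
import sys
from h import *
t=sys.argv[1]
o=get_obs();print(o['time_s'],o['ee_pos'],o['wrist_force'],o['finger_gap']);print(o['orientation'])
for c in ['wrist','scene','side']:
    k=get_calibration(c);im,d=capture(c);cv2.imwrite(f'pics/{c}{t}.png',im[:,:,::-1]);np.savez(f'{c}{t}.npz',im=im,d=d,p=o['ee_pos'],Ro=o['orientation'],**k)
f=np.load(f'wrist{t}.npz');s=wheel_in_tool(f['d'],f,o);print(s)
w=o['ee_pos']+o['orientation']@[s[0][0],0,s[0][1]]
a=w[:2]-P;print('wheel',w,'stand frame x,y',a@E,a@np.array([-E[1],E[0]]))
a=cv2.imread(f'pics/scene{t}.png')[120:300,210:390];b=cv2.imread(f'pics/side{t}.png')[70:250,170:350]
cv2.imwrite(f'pics/m{t}.png',np.hstack([cv2.resize(a,(400,400)),cv2.resize(b,(400,400))]))
E
python3 look.py 3
```

```text
10.975 [0.4228 0.1524 0.3197] [-1.0463 -0.0214 -3.1966] 0.011074588248656847
[[ 0.1468  0.9867  0.0697]
 [ 0.8949 -0.1625  0.4156]
 [ 0.4214  0.0014 -0.9069]]
(array([-0.0001,  0.0977]), 4079, array([-0.0028,  0.0001]))
wheel [0.4296 0.1929 0.231 ] stand frame x,y -0.10644582700074896 -0.00048065579348559106
```

View pics/m3.png

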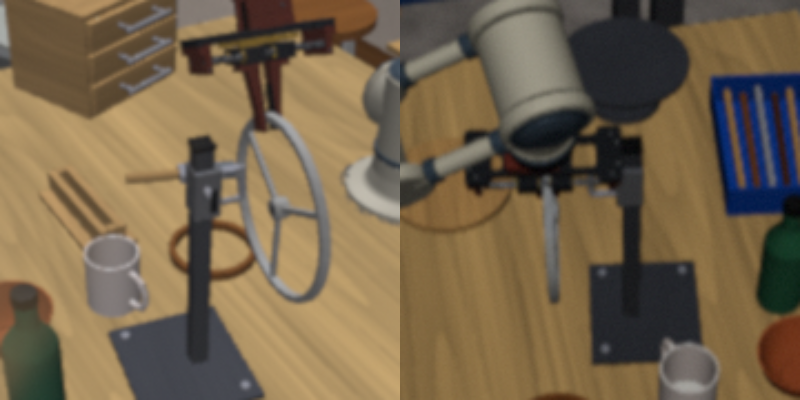

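View pics/wrist3.png

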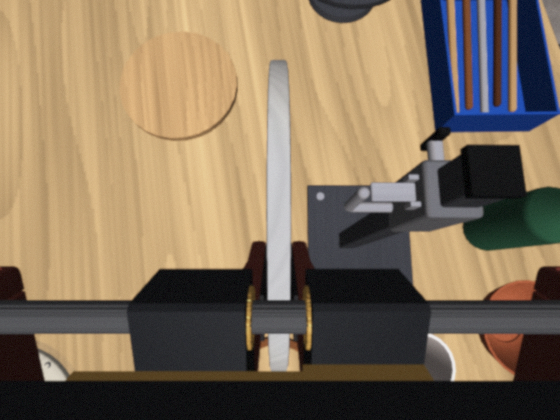

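Run:
```python
from h import *
f=np.load('wrist3.npz');X,uv=unproj(f['d'],f)
N=np.array([-E[1],E[0]])
q=np.c_[(X[:,:2]-P)@E,(X[:,:2]-P)@N,X[:,2]]*1000
m=(q[:,0]>-70)&(q[:,0]<40)&(abs(q[:,1])<40)&(q[:,2]>230);q=q[m];uv=uv[m]
def rep(n,s): 
    s=q[s]; print(n,len(s),np.percentile(s,[3,50,97],axis=0).round(1).tolist() if len(s) else '')
t=(q[:,2]>344);rep('posttop',t)
import cv2
print(cv2.minAreaRect(q[t][:,:2].astype(np.float32)))
rep('collartop',(abs(q[:,2]-318)<5)&(abs(q[:,1])<20)&(q[:,0]>-22)&(q[:,0]<-13))
g=(q[:,0]>-48)&(q[:,0]<-22)&(q[:,2]>296)&(q[:,2]<325)&(abs(q[:,1])<12);rep('gate',g)
print('gate dir',np.polyfit(q[g][:,0],q[g][:,1],1))
rep('nose',(q[:,0]<-48)&(q[:,2]>296))
rep('bar',(q[:,0]<-26)&(q[:,2]<280)&(q[:,2]>250)&(abs(q[:,1])<12))
```

```text
posttop 3256 [[-14.0, -11.9, 345.2], [-2.5, 0.1, 349.8], [11.3, 13.3, 351.0]]
((-0.7607240676879883, 1.0855226516723633), (26.631450653076172, 27.816028594970703), 89.26396179199219)
collartop 1024 [[-21.0, -16.0, 313.6], [-17.7, -0.4, 317.5], [-13.1, 16.5, 319.6]]
gate 993 [[-46.9, -8.7, 303.8], [-31.9, 0.6, 307.9], [-22.6, 9.9, 311.1]]
gate dir [-0.0282 -0.1646]
nose 232 [[-57.3, -3.4, 297.5], [-53.4, 0.2, 306.8], [-48.2, 5.3, 308.6]]
bar 363 [[-57.1, -2.7, 262.0], [-39.8, -0.1, 264.5], [-26.8, 4.2, 277.7]]
```

Wrist cloud confirms my frame: post axis within 1 mm, gate top at 308 mm, seat at about 264.8 mm. Now I'll move 70 mm along tool y over the throat.

Request:
{"name": "send_rows", "arguments": {"plan": [[0,10,0,0,0,0,-1],[0,10,0,0,0,0,-1],[0,10,0,0,0,0,-1],[0,10,0,0,0,0,-1],[0,10,0,0,0,0,-1],[0,10,0,0,0,0,-1],[0,10,0,0,0,0,-1],[0,0,0,0,0,0,-1],[0,0,0,0,0,0,-1]]}}

```text
time_s: 12.25
ee_pos: [0.492, 0.1413, 0.3199]
orientation: [[0.147, 0.987, 0.07], [0.895, -0.163, 0.416], [0.422, 0.001, -0.907]]
wrist_force: [0.8, 0.2, -3.7]
finger_gap: 0.0115
```

```bash
python3 look.py 4
python3 - <<'E'
from h import *
w=[get_obs() for _ in range(1)]
print(w[0]['wrist_force'],w[0]['torque'])
E
```

```text
12.25 [0.492  0.1413 0.3199] [ 0.8043  0.2098 -3.6649] 0.011472135306741009
[[ 0.1468  0.9867  0.0698]
 [ 0.8947 -0.1625  0.4161]
 [ 0.4219  0.0013 -0.9066]]
(array([-0.0002,  0.0977]), 4073, array([-0.0035,  0.0001]))
wheel [0.4987 0.1818 0.2312] stand frame x,y -0.03642427617299558 -0.00011749816206809029
[-0.092   0.0322 -3.3877] [-0.5907  0.0331 -0.0259]
```

View pics/wrist4.png

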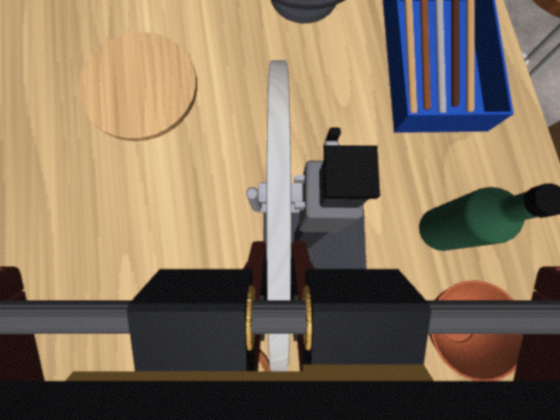

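View pics/m4.png

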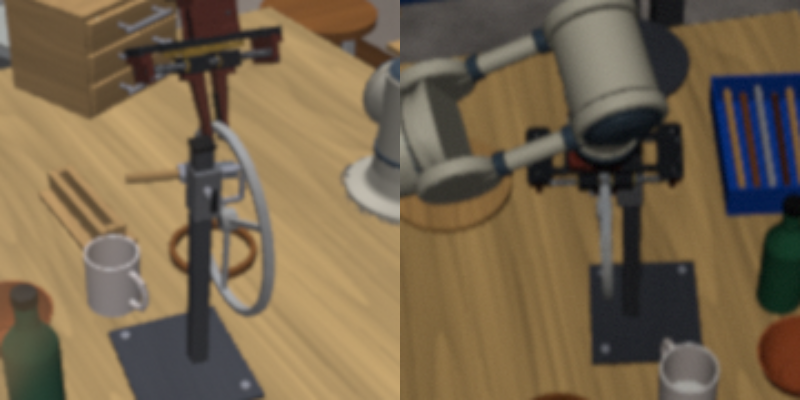

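Request:
{"name": "send_rows", "arguments": {"plan": [[-2.1,0,4.5,0,0,0,-1],[-3.4,0,7.3,0,0,0,-1],[-3.4,0,7.3,0,0,0,-1],[-2.1,0,4.5,0,0,0,-1],[-0.8,0,1.8,0,0,0,-1],[0,0,0,0,0,0,-1]]}}

```text
time_s: 13.15
ee_pos: [0.4921, 0.1413, 0.2919]
orientation: [[0.147, 0.987, 0.07], [0.895, -0.163, 0.416], [0.422, 0.001, -0.907]]
wrist_force: [0.3, -0.4, -3.5]
finger_gap: 0.011
```

Request:
{"name": "send_rows", "arguments": {"plan": [[-0.84,0,1.8,0,0,0,-1],[-0.84,0,1.8,0,0,0,-1]]}}

```text
time_s: 13.4
ee_pos: [0.4922, 0.1412, 0.288]
orientation: [[0.147, 0.987, 0.07], [0.895, -0.163, 0.416], [0.422, 0.002, -0.907]]
wrist_force: [-0.4, 0.6, -3.8]
finger_gap: 0.0111
```

Request:
{"name": "send_rows", "arguments": {"plan": [[-0.84,0,1.8,0,0,0,-1]]}}

```text
time_s: 13.52
ee_pos: [0.4922, 0.1413, 0.2861]
orientation: [[0.147, 0.987, 0.07], [0.895, -0.163, 0.416], [0.422, 0.002, -0.907]]
wrist_force: [-0.8, -0.7, 0.0]
finger_gap: 0.0109
```

Request:
{"name": "send_rows", "arguments": {"plan": [[-0.84,0,1.8,0,0,0,-1]]}}

```text
time_s: 13.65
ee_pos: [0.4923, 0.1414, 0.2851]
orientation: [[0.146, 0.987, 0.072], [0.894, -0.163, 0.417], [0.423, 0.004, -0.906]]
wrist_force: [-0.8, -1.0, 3.0]
finger_gap: 0.0112
```

Request:
{"name": "send_rows", "arguments": {"plan": [[-0.63,0,1.36,0,0,0,-1]]}}

```text
time_s: 13.78
ee_pos: [0.4923, 0.1415, 0.2841]
orientation: [[0.145, 0.987, 0.072], [0.894, -0.162, 0.417], [0.423, 0.004, -0.906]]
wrist_force: [-1.6, -1.6, 5.1]
finger_gap: 0.0112
```

Request:
{"name": "send_rows", "arguments": {"plan": [[-0.63,0,1.36,0,0,0,-1]]}}

```text
time_s: 13.9
ee_pos: [0.4923, 0.1415, 0.2826]
orientation: [[0.145, 0.987, 0.072], [0.894, -0.162, 0.417], [0.423, 0.004, -0.906]]
wrist_force: [-2.5, -1.9, 6.2]
finger_gap: 0.0112
```

Request:
{"name": "send_rows", "arguments": {"plan": [[-0.63,0,1.36,0,0,0,-1]]}}

```text
time_s: 14.02
ee_pos: [0.4923, 0.1416, 0.2813]
orientation: [[0.145, 0.987, 0.073], [0.894, -0.162, 0.417], [0.423, 0.004, -0.906]]
wrist_force: [-2.0, -1.7, 6.7]
finger_gap: 0.0114
```

```bash
python3 look.py 5
```

```text
14.025 [0.4923 0.1416 0.2813] [-1.9964 -1.6701  6.6656] 0.011365228097261794
[[ 0.1451  0.9867  0.0726]
 [ 0.8944 -0.1622  0.4169]
 [ 0.4232  0.0044 -0.906 ]]
(array([0.004 , 0.0978]), 5580, array([-0.0514,  0.0054]))
wheel [0.5    0.1859 0.1943] stand frame x,y -0.03582370981363113 0.0041093779263510445
```

View pics/wrist5.png

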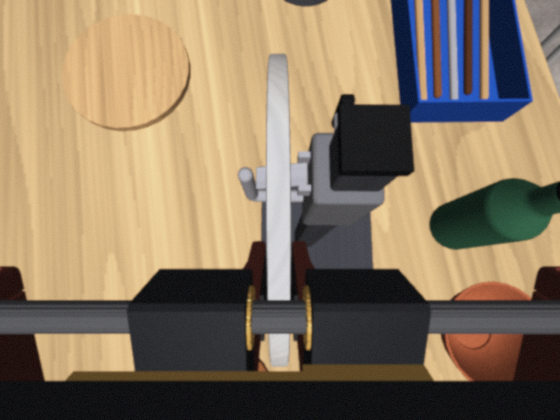

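```bash
sed -i 's/abs(q\[:,1\])<.02/abs(q[:,1])<.0085/' h.py
python3 - <<'E'
from h import *
for t in '345':
    f=np.load(f'wrist{t}.npz');o=dict(ee_pos=f['p'],orientation=f['Ro']);print(wheel_in_tool(f['d'],f,o))
E
```

```text
(array([-0.0001,  0.0977]), 4079, array([-0.0028,  0.0001]))
(array([-0.0002,  0.0977]), 4073, array([-0.0035,  0.0001]))
(array([0.004 , 0.0977]), 4338, array([-0.0075,  0.0001]))
```

Request:
{"name": "send_rows", "arguments": {"plan": [[-0.63,-0.7,1.36,0,0,0,-1]]}}

```text
time_s: 14.3
ee_pos: [0.4921, 0.1417, 0.2802]
orientation: [[0.145, 0.987, 0.074], [0.894, -0.163, 0.417], [0.424, 0.006, -0.906]]
wrist_force: [0.7, -2.2, 6.6]
finger_gap: 0.011
```

Request:
{"name": "send_rows", "arguments": {"plan": [[-0.63,-0.7,1.36,0,0,0,-1]]}}

```text
time_s: 14.42
ee_pos: [0.4919, 0.1418, 0.2791]
orientation: [[0.145, 0.987, 0.076], [0.894, -0.163, 0.417], [0.424, 0.007, -0.906]]
wrist_force: [-0.1, -1.5, 9.0]
finger_gap: 0.0111
```

```bash
python3 look.py 6
```

```text
14.425 [0.4919 0.1418 0.2791] [-0.0703 -1.4684  9.0311] 0.011091313728949448
[[ 0.1449  0.9865  0.0758]
 [ 0.8941 -0.1633  0.4171]
 [ 0.4239  0.0073 -0.9057]]
(array([0.0047, 0.0976]), 4413, array([-0.0011,  0.0005]))
wheel [0.5    0.1867 0.1926] stand frame x,y -0.036029787253197436 0.004900774471030838
```

View pics/m6.png

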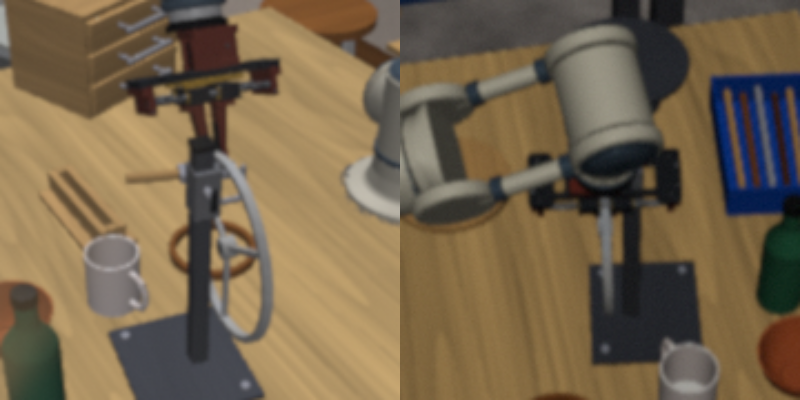

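Request:
{"name": "send_rows", "arguments": {"plan": [[-0.63,-0.5,1.36,0,0,0,-1]]}}

```text
time_s: 14.7
ee_pos: [0.4913, 0.142, 0.2778]
orientation: [[0.145, 0.987, 0.076], [0.894, -0.163, 0.417], [0.424, 0.007, -0.906]]
wrist_force: [-0.1, -1.9, 8.7]
finger_gap: 0.0111
```

Request:
{"name": "send_rows", "arguments": {"plan": [[-0.63,-0.5,1.36,0,0,0,-1]]}}

```text
time_s: 14.82
ee_pos: [0.4905, 0.1422, 0.2761]
orientation: [[0.144, 0.987, 0.075], [0.894, -0.163, 0.418], [0.424, 0.007, -0.906]]
wrist_force: [-0.3, -0.8, 6.7]
finger_gap: 0.0111
```

Request:
{"name": "send_rows", "arguments": {"plan": [[-0.63,0,1.36,0,0,0,-1]]}}

```text
time_s: 14.95
ee_pos: [0.4902, 0.1423, 0.2742]
orientation: [[0.145, 0.987, 0.074], [0.894, -0.162, 0.418], [0.424, 0.005, -0.906]]
wrist_force: [-2.1, 0.1, 5.8]
finger_gap: 0.0115
```

```bash
python3 look.py 7
```

```text
14.95 [0.4902 0.1423 0.2742] [-2.1129  0.0973  5.7634] 0.011489249434681766
[[ 0.1446  0.9868  0.0736]
 [ 0.8941 -0.1621  0.4176]
 [ 0.424   0.0054 -0.9056]]
(array([0.0039, 0.0977]), 4408, array([-0.0089,  0.0004]))
wheel [0.498  0.1866 0.1873] stand frame x,y -0.03797372938464981 0.004424062747606137
```

View pics/wrist7.png

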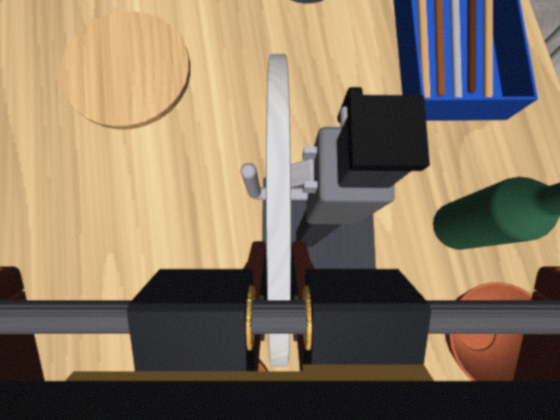

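Request:
{"name": "send_rows", "arguments": {"plan": [[-0.84,0,1.8,0,0,0,-1],[-0.84,0,1.8,0,0,0,-1]]}}

```text
time_s: 15.35
ee_pos: [0.4897, 0.1424, 0.2696]
orientation: [[0.145, 0.987, 0.072], [0.894, -0.161, 0.418], [0.424, 0.004, -0.906]]
wrist_force: [-3.7, 0.2, 5.3]
finger_gap: 0.0115
```

Request:
{"name": "send_rows", "arguments": {"plan": [[-0.84,0,1.8,0,0,0,-1],[-0.84,0,1.8,0,0,0,-1]]}}

```text
time_s: 15.6
ee_pos: [0.4895, 0.142, 0.2643]
orientation: [[0.146, 0.987, 0.07], [0.895, -0.162, 0.417], [0.422, 0.002, -0.906]]
wrist_force: [-3.6, 1.3, 2.8]
finger_gap: 0.0112
```

Request:
{"name": "send_rows", "arguments": {"plan": [[-0.84,0,1.8,0,0,0,-1],[-0.84,0,1.8,0,0,0,-1]]}}

```text
time_s: 15.85
ee_pos: [0.4895, 0.1416, 0.2594]
orientation: [[0.147, 0.987, 0.069], [0.895, -0.163, 0.416], [0.422, 0.0, -0.907]]
wrist_force: [-4.1, 0.9, 1.8]
finger_gap: 0.0112
```

```bash
python3 look.py 8
```

```text
15.85 [0.4895 0.1416 0.2594] [-4.1081  0.9131  1.7928] 0.01121741549698062
[[ 0.1472  0.9867  0.069 ]
 [ 0.8948 -0.1626  0.4159]
 [ 0.4216  0.0005 -0.9068]]
(array([0.0021, 0.0978]), 4353, array([-0.0198,  0.0007]))
wheel [0.4966 0.1842 0.1716] stand frame x,y -0.038927706503605386 0.0018496383970005908
```

View pics/wrist8.png

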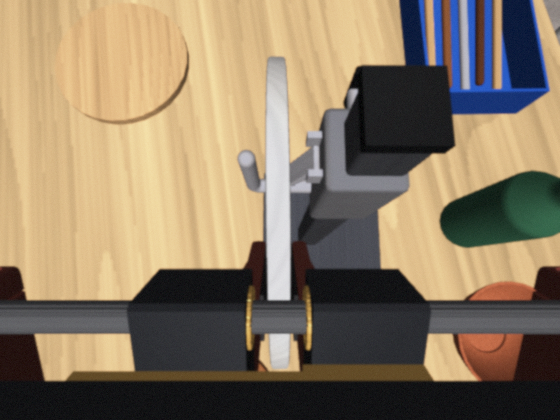

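Request:
{"name": "send_rows", "arguments": {"plan": [[-0.84,0,1.8,0,0,0,-1],[-0.84,0,1.8,0,0,0,-1]]}}

```text
time_s: 16.25
ee_pos: [0.4895, 0.1415, 0.2553]
orientation: [[0.147, 0.987, 0.069], [0.895, -0.163, 0.416], [0.421, 0.0, -0.907]]
wrist_force: [-5.2, -0.1, -1.0]
finger_gap: 0.0111
```

Request:
{"name": "send_rows", "arguments": {"plan": [[-0.63,0,1.36,0,0,0,-1],[-0.63,0,1.36,0,0,0,-1]]}}

```text
time_s: 16.5
ee_pos: [0.4897, 0.1416, 0.2527]
orientation: [[0.147, 0.987, 0.07], [0.895, -0.163, 0.416], [0.422, 0.001, -0.907]]
wrist_force: [-4.0, 2.1, -0.8]
finger_gap: 0.0116
```

Request:
{"name": "send_rows", "arguments": {"plan": [[-0.42,0,0.9,0,0,0,-1],[-0.42,0,0.9,0,0,0,-1]]}}

```text
time_s: 16.75
ee_pos: [0.4905, 0.1411, 0.2505]
orientation: [[0.148, 0.986, 0.072], [0.895, -0.165, 0.415], [0.421, 0.003, -0.907]]
wrist_force: [-0.0, 0.0, -3.4]
finger_gap: 0.0113
```

```bash
python3 look.py 9
```

```text
16.75 [0.4905 0.1411 0.2505] [-0.0051  0.0489 -3.3938] 0.011345244431629506
[[ 0.1481  0.9864  0.0716]
 [ 0.8949 -0.1645  0.4149]
 [ 0.421   0.0026 -0.9071]]
(array([-0.0004,  0.0977]), 3371, array([-0.0021,  0.    ]))
wheel [0.4975 0.1813 0.1617] stand frame x,y -0.03757641275445951 -0.0008686006146861044
```

View pics/wrist9.png

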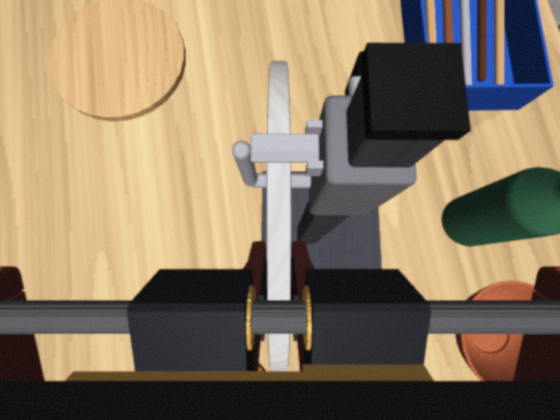

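The gate has snapped shut above the rim (seen at ~(285,148)) and the force is back to the wheel's weight alone. The seat should be about 7 mm lower, so I'll creep down until I feel it.

Request:
{"name": "send_rows", "arguments": {"plan": [[-0.42,0.2,0.9,0,0,0,-1],[-0.42,0.2,0.9,0,0,0,-1],[-0.42,0.2,0.9,0,0,0,-1],[-0.42,0.2,0.9,0,0,0,-1]]}}

```text
time_s: 17.4
ee_pos: [0.4906, 0.1415, 0.247]
orientation: [[0.147, 0.987, 0.07], [0.895, -0.163, 0.416], [0.422, 0.002, -0.907]]
wrist_force: [-0.5, 0.5, -3.7]
finger_gap: 0.0113
```

Request:
{"name": "send_rows", "arguments": {"plan": [[-0.3,0,0.63,0,0,0,-1],[0,0,0,0,0,0,-1]]}}

```text
time_s: 17.65
ee_pos: [0.4906, 0.1415, 0.2463]
orientation: [[0.147, 0.987, 0.07], [0.895, -0.163, 0.416], [0.422, 0.001, -0.907]]
wrist_force: [0.7, -0.3, -4.7]
finger_gap: 0.0114
```

Request:
{"name": "send_rows", "arguments": {"plan": [[-0.3,0,0.63,0,0,0,-1],[0,0,0,0,0,0,-1]]}}

```text
time_s: 17.9
ee_pos: [0.4906, 0.1415, 0.2457]
orientation: [[0.147, 0.987, 0.07], [0.895, -0.163, 0.416], [0.422, 0.001, -0.907]]
wrist_force: [-0.2, 0.1, -4.1]
finger_gap: 0.0115
```

Request:
{"name": "send_rows", "arguments": {"plan": [[-0.3,0,0.63,0,0,0,-1],[0,0,0,0,0,0,-1]]}}

```text
time_s: 18.15
ee_pos: [0.4906, 0.1415, 0.2449]
orientation: [[0.147, 0.987, 0.07], [0.895, -0.163, 0.416], [0.422, 0.001, -0.907]]
wrist_force: [0.4, -0.3, -3.2]
finger_gap: 0.0113
```

Request:
{"name": "send_rows", "arguments": {"plan": [[-0.25,0,0.54,0,0,0,-1],[0,0,0,0,0,0,-1]]}}

```text
time_s: 18.4
ee_pos: [0.4906, 0.1415, 0.2443]
orientation: [[0.147, 0.987, 0.07], [0.895, -0.163, 0.416], [0.422, 0.001, -0.907]]
wrist_force: [0.5, -0.7, -3.0]
finger_gap: 0.0115
```

Request:
{"name": "send_rows", "arguments": {"plan": [[-0.25,0,0.54,0,0,0,-1],[0,0,0,0,0,0,-1]]}}

```text
time_s: 18.65
ee_pos: [0.4906, 0.1415, 0.2438]
orientation: [[0.147, 0.987, 0.07], [0.895, -0.163, 0.416], [0.422, 0.001, -0.907]]
wrist_force: [0.9, -0.9, -3.6]
finger_gap: 0.0113
```

Request:
{"name": "send_rows", "arguments": {"plan": [[-0.25,0,0.54,0,0,0,-1],[0,0,0,0,0,0,-1]]}}

```text
time_s: 18.9
ee_pos: [0.4906, 0.1415, 0.2434]
orientation: [[0.147, 0.987, 0.07], [0.895, -0.163, 0.416], [0.422, 0.002, -0.907]]
wrist_force: [-0.2, -1.0, -3.1]
finger_gap: 0.0114
```

Request:
{"name": "send_rows", "arguments": {"plan": [[-0.25,0,0.54,0,0,0,-1],[0,0,0,0,0,0,-1]]}}

```text
time_s: 19.15
ee_pos: [0.4907, 0.1416, 0.243]
orientation: [[0.147, 0.987, 0.071], [0.895, -0.163, 0.416], [0.422, 0.002, -0.906]]
wrist_force: [-0.5, -0.7, -1.1]
finger_gap: 0.0111
```

Request:
{"name": "send_rows", "arguments": {"plan": [[-0.25,0,0.54,0,0,0,-1],[0,0,0,0,0,0,-1]]}}

```text
time_s: 19.4
ee_pos: [0.4907, 0.1416, 0.2426]
orientation: [[0.146, 0.987, 0.071], [0.895, -0.163, 0.416], [0.422, 0.002, -0.906]]
wrist_force: [-0.4, -1.0, 1.5]
finger_gap: 0.0113
```

```bash
python3 look.py 10
```

```text
19.4 [0.4907 0.1416 0.2426] [-0.4168 -1.0121  1.5032] 0.011262588828137653
[[ 0.1465  0.9867  0.0709]
 [ 0.8945 -0.1627  0.4163]
 [ 0.4223  0.0025 -0.9065]]
(array([0.0017, 0.0977]), 3491, array([-0.0036, -0.0001]))
wheel [0.4979 0.1838 0.1547] stand frame x,y -0.03755055265523042 0.0016566543697081972
```

The wheel is seated: Fz went from -4 to +1.5 N with rim inner face at ~265 mm, matching the seat. I'll ease the grip, then open.

Request:
{"name": "send_rows", "arguments": {"plan": [[0,0,0,0,0,0,-1],[0,0,0,0,0,0,-1]], "grip_force": 15}}

```text
time_s: 19.8
ee_pos: [0.4907, 0.1416, 0.2423]
orientation: [[0.147, 0.987, 0.07], [0.895, -0.163, 0.416], [0.422, 0.002, -0.906]]
wrist_force: [0.3, -0.5, 0.9]
finger_gap: 0.0119
```

Request:
{"name": "send_rows", "arguments": {"plan": [[0,0,0,0,0,0,-1],[0,0,0,0,0,0,-1]], "grip_force": 4}}

```text
time_s: 20.05
ee_pos: [0.4906, 0.1416, 0.242]
orientation: [[0.147, 0.987, 0.07], [0.895, -0.163, 0.416], [0.422, 0.002, -0.907]]
wrist_force: [-0.2, 1.5, 1.4]
finger_gap: 0.012
```

Request:
{"name": "send_rows", "arguments": {"plan": [[0,0,0,0,0,0,-0.7],[0,0,0,0,0,0,-0.6],[0,0,0,0,0,0,-0.4],[0,0,0,0,0,0,-0.4],[0,0,0,0,0,0,-0.4],[0,0,0,0,0,0,-0.4]]}}

```text
time_s: 20.8
ee_pos: [0.4906, 0.1415, 0.242]
orientation: [[0.147, 0.987, 0.07], [0.895, -0.163, 0.416], [0.422, 0.002, -0.907]]
wrist_force: [0.1, -0.0, 0.0]
finger_gap: 0.0262
```

```bash
python3 look.py 11
```

```text
20.8 [0.4906 0.1415 0.242 ] [ 0.0713 -0.0027  0.0432] 0.02621210950488077
[[ 0.1469  0.9867  0.0701]
 [ 0.8947 -0.1627  0.416 ]
 [ 0.4219  0.0016 -0.9066]]
(array([0.0013, 0.0969]), 3498, array([-0.004 ,  0.0001]))
wheel [0.4976 0.183  0.1548] stand frame x,y -0.037742042971408145 0.000807347455850083
```

View pics/wrist11.png

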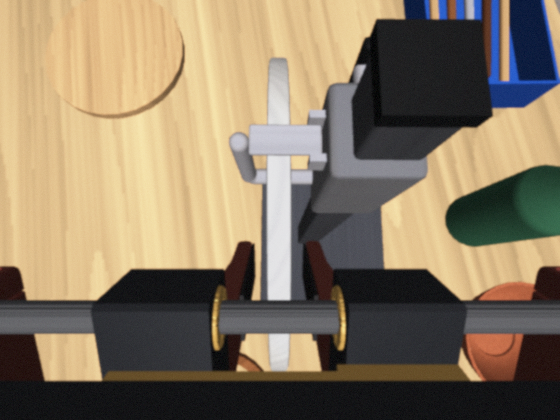

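Released: the fingers are free on both sides of the rim, and the gate is shut at ~(285,140). Retreating straight back.

Request:
{"name": "send_rows", "arguments": {"plan": [[0,0,-5,0,0,0,-0.4],[0,0,-10,0,0,0,-0.4],[0,0,-15,0,0,0,-0.4],[0,0,-20,0,0,0,-0.4],[0,0,-20,0,0,0,-0.4],[0,0,-20,0,0,0,-0.4],[0,0,-20,0,0,0,-0.4],[0,0,-20,0,0,0,-0.4],[0,0,0,0,0,0,-0.4],[0,0,0,0,0,0,-0.4]]}}

```text
time_s: 22.2
ee_pos: [0.4816, 0.0873, 0.3596]
orientation: [[0.147, 0.987, 0.07], [0.895, -0.163, 0.416], [0.422, 0.001, -0.907]]
wrist_force: [0.3, -1.3, 0.1]
finger_gap: 0.0265
```

Request:
{"name": "send_rows", "arguments": {"plan": [[0,0,0,0,0,0,-0.4],[0,0,0,0,0,0,-0.4],[0,0,0,0,0,0,-0.4],[0,0,0,0,0,0,-0.4],[0,0,0,0,0,0,-0.4],[0,0,0,0,0,0,-0.4],[0,0,0,0,0,0,-0.4],[0,0,0,0,0,0,-0.4]]}}

```text
time_s: 23.2
ee_pos: [0.4815, 0.0874, 0.3599]
orientation: [[0.147, 0.987, 0.07], [0.895, -0.163, 0.416], [0.422, 0.002, -0.907]]
wrist_force: [-0.3, 0.0, 0.1]
finger_gap: 0.0266
```

Run:
```python
from h import *
N=np.array([-E[1],E[0]])
o=get_obs();print(o['time_s'],o['ee_pos'],o['wrist_force'])
for t in range(3):
    k=get_calibration('wrist');im,d=capture('wrist');X,_=unproj(d,k)
    q=np.c_[(X[:,:2]-P)@E,(X[:,:2]-P)@N,X[:,2]]
    w=q[(abs(q[:,0]+.037)<.012)&(abs(q[:,1])<.13)&(q[:,2]>.03)]
    r=np.hypot(w[:,1],w[:,2]-.155);w2=w[(r>.112)&(r<.124)]
    s=least_squares(lambda c:np.hypot(w2[:,1]-c[0],w2[:,2]-c[1])-.1195,[0,.155],loss='soft_l1',f_scale=.001).x
    print('wheel y,z',s,'x',np.median(w2[:,0]),'slope',np.polyfit(w2[:,1],w2[:,0],1)[0],len(w2))
    g=q[(q[:,0]>-.048)&(q[:,0]<-.024)&(abs(q[:,1])<.012)&(q[:,2]>.285)&(q[:,2]<.33)]
    print('gate z',np.percentile(g[:,2],[5,50,95]),np.polyfit(g[:,0],g[:,2],1)[0])
cv2.imwrite('pics/wrist12.png',im[:,:,::-1])
a,_=capture('scene');b,_=capture('side')
cv2.imwrite('pics/m12.png',np.hstack([cv2.resize(a[120:300,210:390],(400,400)),cv2.resize(b[70:250,170:350],(400,400))])[:,:,::-1])
print(get_obs()['time_s'])
```

```text
23.2 [0.4815 0.0874 0.3599] [-0.3252  0.0303  0.1119]
wheel y,z [0.0012 0.1546] x -0.03819649957751706 slope -0.005100684614775772 2399
gate z [0.3062 0.3079 0.3103] 0.01927968819812315
wheel y,z [0.0011 0.1547] x -0.038195956956773316 slope -0.005207194300686291 2393
gate z [0.3063 0.308  0.3102] 0.01383354515716491
wheel y,z [0.0012 0.1546] x -0.03819168999635708 slope -0.005142309786836077 2395
gate z [0.3063 0.3079 0.3101] 0.02064408392858866
23.45
```

View pics/m12.png

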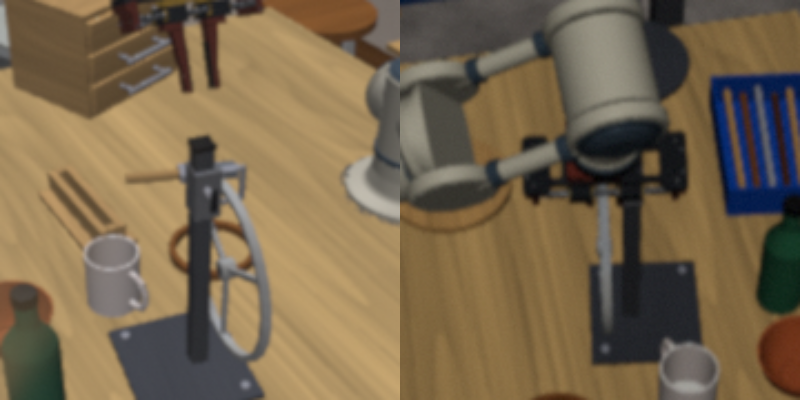

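View pics/wrist12.png

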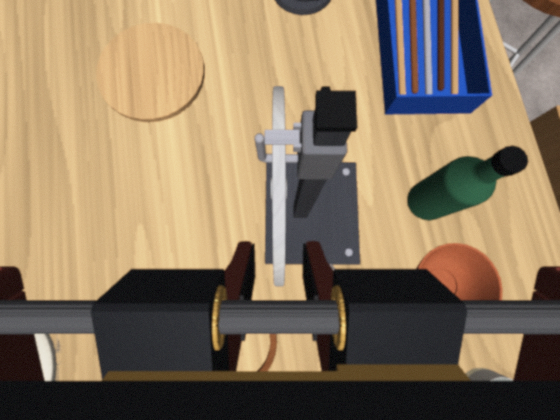

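The wheel is hanging still with its centre at stand x = -38, y = +1, z = 155 mm. The gate is shut, the gripper is clear, and the other things haven't moved. Handing in.

```bash
python3 -c "
from rig import *
print(hand_in())"
```

```text
the job is handed in; nothing more can be done
None
```

The wheel hangs on the J-hook with the gate shut above its rim, and I handed the job in at about 23.5 s. The hand-in reports no verdict, so I don't have the judge's result.

**What I did:** I gripped the rim 25° to the -y side of its top and lifted it straight up about 100 mm. I brought it over the hook and pressed the rim down through the gate, with about 13 N at the highest wrist reading. The gate snapped shut above the rim. I then lowered in steps of about 0.5 mm until the wheel rested on the seat at about 265 mm with about 5.5 N, eased the grip, opened the fingers and backed away.

**Last checks:**
- **Wheel position:** its centre is 38 mm in front of the post axis, 1 mm off the hook's plane and 155 mm up. The axle is within about 0.5° of the hook's direction.
- **At rest:** three pictures in a row put the wheel in the same place to about 0.1 mm.
- **Gate:** its top measured 308 mm, level to about 0.02 rad, so it is shut.
- **Robot:** the wrist force reads about zero, and the gripper is clear of everything.
- **Other things on the table:** those in the last pictures look unmoved. This was by eye; I did not measure them.

**What disagreed:** the wheel turned about 2–3° in the grip while it pressed the gate, and settled straight once it was through. The two fixed cameras also differed by a few millimetres, so I used the wrist camera for the final alignment.

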